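# Load a rack strip into the marking press with the push stick

## Task

The white rack strip has to be loaded into the marking press for its batch mark. With the push stick, first slide the strip sideways until it lies flat along the fence, then feed it along the fence through the low opening and under the sprung pads until it is fully home against the depth stop inside, pressing it gently but firmly onto the stop; you cannot see where the stop is set, so feel for it and do not ram it. Then draw the stick out and lay it flat back in its tray, without disturbing anything else on the bench.

Things in the scene. Friction and masses are not known exactly. Their poses are not given: they have to be found in the camera images.
- press: Bench marking press, green, fixed; guard with yellow front frame. Origin on the bench under the guard's front face. x = feed direction, y = from the fence towards the open side of the deck, z up. Steel deck: top at z 30 mm, x -210 to 200, y -48 to 113. Dark fence 18 mm high along y -30 to -20 (its face at y -20): the fed strip's centre line is y 0. Head and column (350 mm high) from x 105 on.
- mouth (a point): Middle of the low opening's sill, at deck height in the guard's front face; axes as the press. The opening is y -30 to 28 mm, 26 mm high; the guard is 100 mm high over the deck. A yellow lead-in wing, 26 mm high, stands on the deck before the opening at the open side, from (0, 29) to (-28, 53) mm.
- bed (a point): Deck under the brass marking type, 142 mm behind the mouth; axes as the press. Two sprung nylon shoes (above and beside the strip) meet its lead end from x 73 mm of the press: 8 to 12 N pushes it in, then 5 to 9 N slides it on. The depth stop (stop: a steel block across the deck) is set each time somewhere from x 140 to 182 mm of the press, not measured: felt as a hard rise of force.
- strip_centre (a point): Centre of the loose white plastic strip, 110 x 40 x 14 mm, x along it towards the guard, 40 to 90 g; it lies on the deck before the guard, its centre 12 to 28 mm off the line it takes along the fence, askew by up to 0.15 rad.
- strip_lead (a point): Middle of the strip's leading end face, 55 mm ahead of its centre; axes as strip_centre.
- stick_handle (a point): Grip point of the loose wooden push stick (110 g): middle of the upright handle block, 30 mm (x) by 22 mm (y), which stands from 16 to 66 mm over the stick's underside; this point is 40 mm over it. x points along the stick to its nose. The foot bar is 28 mm wide and 16 mm high, from x -40 to x 165, where its flat orange nose ends. It starts lying in the tray.
- stick_mid (a point): Middle of the push stick's foot bar, 62 mm ahead of the handle and 8 mm over the underside; axes as stick_handle.
- tray_in (a point): Centre of the inner floor, 4 mm over the bench, of the push stick's grey open tray, fixed: inside 254 (x) by 62 mm (y), walls 16 mm high over the bench. The stick lies in it along x.
There are look-alikes about, which are no part of the job. Of the things shaped like the part that bears stick_handle, the wooden one is meant. What is shaped like the part that bears strip_centre but green or purple is not meant.

How it is judged:
By the outcome, as a careful person would: the job done as asked, in the order asked, and still so for the second after the job is handed in, with the robot touching nothing.
It also fails if it takes over 62 s, if anything falls off the work surface, if the arm or the gripper's body presses on something with over 40 N, if the wrist force passes 120 N, or if a joint passes its speed limit or range.

## Robot

A 6-joint arm with a two-finger parallel gripper is mounted at the origin on the work surface. World frame = base frame: x ahead of the robot, y to its left, z up, the work surface at z = 0. Lengths are in m, angles in degrees, forces in N, time in s.
With the tool pointing down it reaches from about 0.275 to 0.775 m from the base axis. Payload 14.6 kg.
Tool frame: the origin (TCP) lies between the finger pads; the fingertips stand 25 mm ahead of it and the grasp point (between the pads) lies 6 mm ahead of it; z points along the fingers, y is the line along which they close (so a half turn about z gives the same grasp; the last joint's range is limited). The gripper opens to 85 mm and grips with 20 to 120 N. Pads are 22 mm wide; open, the fingers measure 114 mm over their backs; the gripper's body (76 mm by 85 mm) begins 54 mm behind the grasp point. The pads swing forward as they close: fully open they stand 13 mm farther back than shut.
Start: joints at [66.331, 15.075, -2.767, 72.158, 0, 81.102], TCP at [0.134, 0.508, 0.256] pointing down, gripper open.
Joint ranges: [-151.79, 151.79], [-50.71, 97.33], [-67.44, 78.34], [-121.81, 120.89], [-77.56, 73.72], [-180, 180]. Speed limits (degrees/s): [108.29, 108.29, 147.25, 159.86, 180, 180].

## Interface

Orientations are given as a 3x3 rotation matrix whose columns are the frame's x, y, z axes.
In Python, from workcell import robot gives the robot as it stands.
- The arm moves only by the tool drive_tool, never from a script. Its argument "commands" is a list of rows, each a list of 3 entries, a list of its own where there are three numbers: the shift along the tool's x, y, z in cm, then the turn, a rotation vector about the tool's x, y, z in degrees, then the closure, from 0 (fully open) to 1 (shut). In form: [[[tx, ty, tz], [wx, wy, wz], fingers], ...]. A call has 1 to 5 rows; each row is the pose to reach, as a shift and turn from the pose commanded when the call began, along the tool's axes at that moment; what a row does not reach only later rows make up. A row lasts 1/12 s, in which the tool goes at most 41.7 mm and 7.16 degrees, less where a joint would pass 70% of its speed; a pose out of reach is approached as far as the arm can. A call with a gripper value outside its range is refused whole. The fingers move at their own pace and stop on an object; "grip_force" is the grip in N (left out, the last holds). Time passes only in rows, so rows that repeat a pose let the fingers close. It gives the time, the measured TCP pose, the force, the opening and the grip force at its end, in the units of the state.
- robot.get_state(): the state, without advancing time (a new reading comes with each control period).
- robot.read_camera(name): name is "side" or "top"; returns the picture (400x640x3 uint8, red, green, blue); there is no depth.
- robot.get_calibration(name): a dict with "fx", "fy", "cx", "cy" (pixels), "distortion" ([k1, k2, p1, p2, k3] as OpenCV has them; the pictures are not rectified), "extrinsics" (4x4, takes a point from camera to world coordinates). Camera axes: x right, y down, z forward; pixel columns grow to the right and rows downward; lengths in m; the calibration is good to about 2 mm. A picture is of the moment at which its call begins. get_calibration takes no time and is no camera call.
- robot.close_job(): hands the job in; it is judged then, once.
The state is a dict: "clock": time; "qpos": joint angles; "joint_velocities": joint speeds; "joint_torque": joint torques, N m; "tcp_pos": TCP position; "orientation": TCP orientation; "wrist_force": force on the tool from outside, world axes, zero at the start; "wrist_torque": the same for the moment, N m; "finger_gap": opening from 0.0 (shut) to 1.0 (fully open); "grasp_force": force on a finger pad.
Only numpy, scipy, OpenCV 4.12 (cv2) and the standard library are available. Lean on these libraries where they do the work, as an engineer would, in place of code of your own. Each camera call takes 0.05 s, during which the arm holds its last target. There are 200 camera calls.

## Working session

There is one attempt and no reset: what is moved stays moved. The work goes in short steps, Python scripts to look and compute and a tool call to move; the robot and the scene stay as the last step left them, time stands still between calls to the robot, and variables do not carry over. Pictures are saved under pics/ and viewed, at most 11 in all, crops included, and the job is handed in when it is done.

Besides the shell and the picture viewer there is one more tool, called in YAML: its name, and indented under it one key for each argument. drive_tool: Moves the arm, as the interface text tells. Its arguments: {"type":"object","properties":{"commands":{"type":"array"},"grip_force":{"type":"number"}},"required":["commands"]}

```bash
mkdir -p pics; ls; python3 - <<'E'
from workcell import robot
import cv2,numpy as np
s=robot.get_state();print(s)
for n in("side","top"):
    im=robot.read_camera(n);cv2.imwrite(f"pics/{n}0.png",im[:,:,::-1]);c=robot.get_calibration(n);print(n,c)
E
```

```text
pics
{'clock': 0.0, 'qpos': array([ 6.63318837e+01,  1.50975245e+01, -2.80492510e+00,  7.21583113e+01,
        1.79504633e-04,  8.11027958e+01]), 'joint_velocities': array([-0.07230247,  0.02957525,  0.04564836, -0.05521557, -0.17027   ,
        0.06131953]), 'joint_torque': array([-3.40337820e-04, -6.37607217e+01,  3.84584463e+01,  1.31856566e-02,
       -1.39083277e-04, -2.38817358e-05]), 'tcp_pos': array([0.13374291, 0.50741087, 0.25582949]), 'orientation': array([[-9.66952912e-01,  2.54954667e-01, -4.28585710e-04],
       [ 2.54954972e-01,  9.66952440e-01, -9.70019263e-04],
       [ 1.67111061e-04, -1.04723301e-03, -9.99999438e-01]]), 'wrist_force': array([-0.53923661,  0.39330591,  0.18318211]), 'wrist_torque': array([-0.03362912,  0.01480311, -0.03054614]), 'grasp_force': 0.0, 'finger_gap': 1.003113784525598}
side {'fx': 501.6496953524749, 'fy': 501.6496953524749, 'cx': 316.26335693262087, 'cy': 196.79570601386416, 'distortion': array([-0.02657139,  0.        ,  0.        ,  0.        ,  0.        ]), 'extrinsics': array([[ 0.84712803, -0.27936827,  0.45202596, -0.09036521],
       [-0.53133063, -0.43272238,  0.7283125 , -0.91872979],
       [-0.00786565, -0.85714917, -0.51500818,  0.68142875],
       [ 0.        ,  0.        ,  0.        ,  1.        ]])}
top {'fx': 389.9068778427489, 'fy': 389.9068778427489, 'cx': 319.5758560650166, 'cy': 196.33873608021182, 'distortion': array([-0.07091931,  0.        ,  0.        ,  0.        ,  0.        ]), 'extrinsics': array([[-4.75012504e-03, -9.82640702e-01,  1.85458047e-01,
         2.67765389e-01],
       [-9.99763963e-01,  7.34805500e-04, -2.17135579e-02,
        -6.86630427e-02],
       [ 2.12003502e-02, -1.85517414e-01, -9.82412253e-01,
         9.78277885e-01],
       [ 0.00000000e+00,  0.00000000e+00,  0.00000000e+00,
         1.00000000e+00]])}
```

View pics/top0.png

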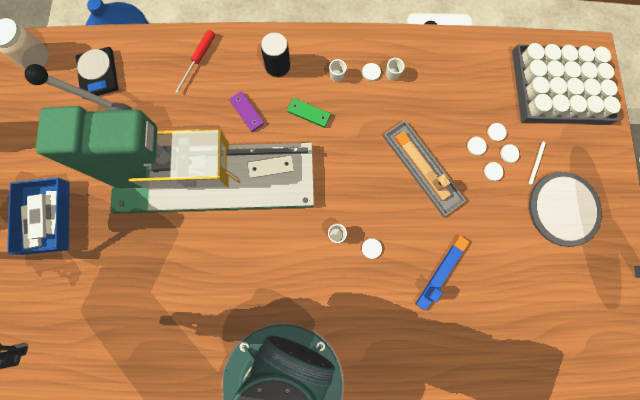

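View pics/side0.png

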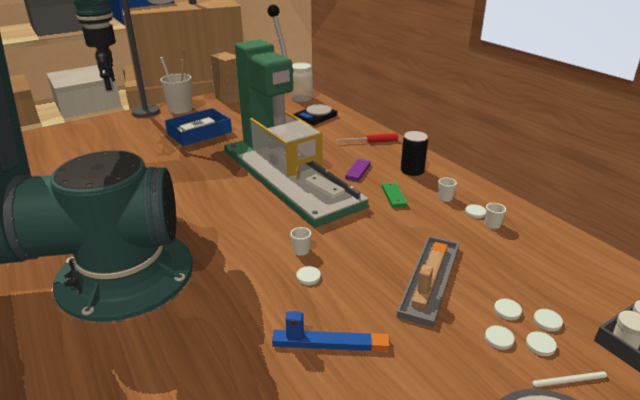

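Candidates for the stick are the wooden one in the grey tray (handle at top (442,182), orange nose at (404,138)) and the blue look-alike at (440,275). I choose the wooden one. Candidates for the strip are white at (270,166), green at (310,112) and purple at (247,111), and I choose white. The press feeds to the left in the top view, with its fence on the far (upper) side.

```bash
cat > h.py <<'E'
import cv2,numpy as np
from workcell import robot
def cal(n):
    c=robot.get_calibration(n);K=np.array([[c["fx"],0,c["cx"]],[0,c["fy"],c["cy"]],[0,0,1]]);return K,c["distortion"],c["extrinsics"]
def px2w(n,uv,z):
    K,d,E=cal(n);p=cv2.undistortPoints(np.array(uv,float).reshape(-1,1,2),K,d).reshape(-1,2)
    r=np.c_[p,np.ones(len(p))]@E[:3,:3].T;o=E[:3,3];z=np.broadcast_to(z,len(p))
    return o+r*((z-o[2])/r[:,2])[:,None]
def w2px(n,P):
    K,d,E=cal(n);T=np.linalg.inv(E);return cv2.projectPoints(np.array(P,float).reshape(-1,3),cv2.Rodrigues(T[:3,:3])[0],T[:3,3],K,d)[0].reshape(-1,2)
E
python3 - <<'E'
import cv2
im=cv2.imread("pics/top0.png")
a=cv2.resize(im[120:220,100:330],None,fx=3.4,fy=3.4,interpolation=cv2.INTER_CUBIC)
b=cv2.resize(im[115:220,375:475],None,fx=5,fy=5,interpolation=cv2.INTER_CUBIC)
cv2.imwrite("pics/a.png",a);cv2.imwrite("pics/b.png",b)
E
```

```text
(no output)
```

View pics/a.png

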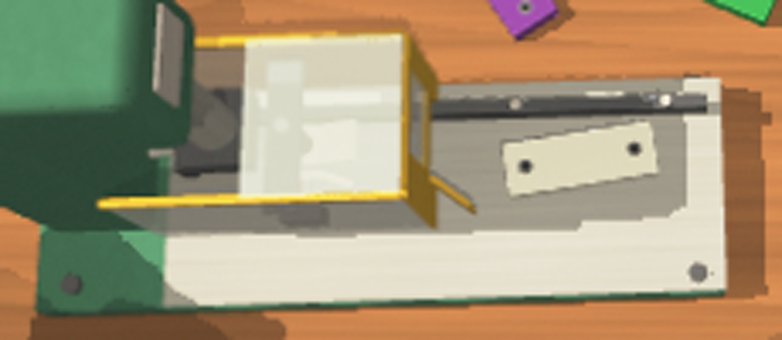

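View pics/b.png

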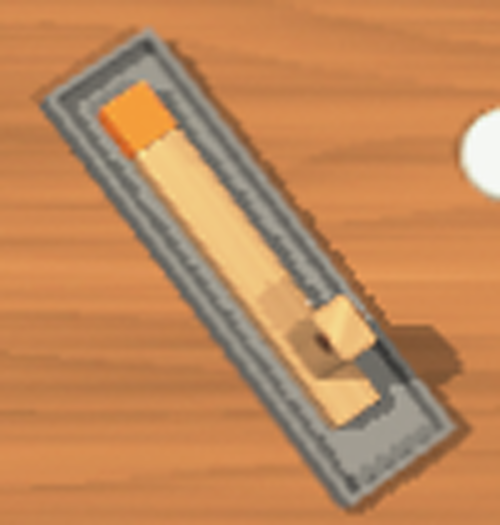

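The crops show the strip's top corners, the deck end, the fence edge and, for the stick, the nose, tail and handle top. I'll convert these to world positions.

```bash
python3 - <<'E'
from h import *
np.set_printoptions(precision=4,suppress=True)
A=lambda L:[(100+(u+.5)/3.4-.5,120+(v+.5)/3.4-.5) for u,v in L]
B=lambda L:[(375+(u+.5)/5-.5,115+(v+.5)/5-.5) for u,v in L]
ang=lambda d:np.degrees(np.arctan2(d[1],d[0]))
dk=px2w("top",A([(718,78),(724,292),(164,307)]),.03);print("deck end far,near; near head",dk)
f=px2w("top",A([(430,119),(707,110)]),.048);print("fence edge",f,ang(f[0]-f[1]))
s=px2w("top",A([(502,142),(652,121),(658,173),(510,196)]),.044);c=s.mean(0)
print("strip",s,c,ang(s[0]-s[1]),ang(s[3]-s[2]),np.linalg.norm(s[0]-s[1]),np.linalg.norm(s[0]-s[3]))
g=px2w("top",A([(405,35),(405,196)]),.13);print("guard top front",g)
t=px2w("top",B([(150,30),(42,100),(352,508),(468,428)]),.016);print("tray",t,t.mean(0),ang(t[0]-t[3]),ang(t[1]-t[2]),np.linalg.norm(t[0]-t[3]),np.linalg.norm(t[0]-t[1]))
n=px2w("top",B([(142,82),(103,112),(337,427),(380,397)]),.020);print("stick",n,ang(n[0]-n[3]),ang(n[1]-n[2]),np.linalg.norm(n[0]-n[3]),np.linalg.norm(n[0]-n[1]))
h=px2w("top",B([(341,295),(378,325),(350,362),(313,335)]),.070);print("handle",h,h.mean(0))
m=(n[0]+n[1])/2;e=(n[2]+n[3])/2;d=(m-e)/np.linalg.norm(m-e);print("handle from bar",e+.04*d,m-.165*d,ang(d))
# press fit candidates
from scipy.optimize import least_squares
def P(q,x,y,z):
    a=q[2];X=np.array([np.cos(a),np.sin(a)]);Y=np.array([-np.sin(a),np.cos(a)]);p=np.array(q[:2])+np.outer(x,X)+np.outer(y,Y);return np.c_[p,z]
x=[-210,-210,0,0];y=[-48,113,-38,38];z=[30,30,130,130]
obs=np.array(A([(718,78),(724,292)]))
fo=np.array(A([(430,119),(707,110)]))
def r(q):
    w=w2px("top",P(q,np.array([-.21,-.21]),np.array([-.048,.113]),.03*np.ones(2)))
    a=q[2];Y=np.array([-np.sin(a),np.cos(a)])
    return np.r_[(w-obs).ravel(),((f[:,:2]-np.array(q[:2]))@Y+.02)*450]
s0=least_squares(r,[dk[:2,0].mean(),dk[0,1]+.21,np.pi/2]);q=s0.x;print("press",q[:2],np.degrees(q[2]),s0.fun)
R=np.array([[np.cos(q[2]),np.sin(q[2])],[-np.sin(q[2]),np.cos(q[2])]])
print("strip in press",(c[:2]-q[:2])@R.T,"corners",(s[:,:2]-q[:2])@R.T,"guard",(g[:,:2]-q[:2])@R.T)
E
```

```text
deck end far,near; near head [[ 0.586  -0.068   0.03  ]
 [ 0.4237 -0.0723  0.03  ]
 [ 0.4129  0.3349  0.03  ]]
fence edge [[ 0.5487  0.1419  0.048 ]
 [ 0.5554 -0.06    0.048 ]] 91.91049429119307
strip [[ 0.5324  0.0895  0.044 ]
 [ 0.5482 -0.0197  0.044 ]
 [ 0.509  -0.0245  0.044 ]
 [ 0.4919  0.0824  0.044 ]] [0.5204 0.0319 0.044 ] 98.27179094348325 99.08917140403629 0.11034329853544614 0.041070873750617486
guard top front [[0.5829 0.1429 0.13  ]
 [0.4714 0.1376 0.13  ]]
tray [[ 0.6525 -0.3152  0.016 ]
 [ 0.6132 -0.2562  0.016 ]
 [ 0.3982 -0.4064  0.016 ]
 [ 0.4391 -0.4698  0.016 ]] [ 0.5258 -0.3619  0.016 ] 35.908422841175195 34.931097800785686 0.263524682471131 0.07088771819575827
stick [[ 0.6221 -0.3085  0.02  ]
 [ 0.6054 -0.2871  0.02  ]
 [ 0.439  -0.3999  0.02  ]
 [ 0.4545 -0.4232  0.02  ]] 34.40479899791991 34.1130037362521 0.20312323078749106 0.02703588777851049
handle [[ 0.4953 -0.3888  0.07  ]
 [ 0.4804 -0.4062  0.07  ]
 [ 0.462  -0.3911  0.07  ]
 [ 0.4753 -0.3737  0.07  ]] [ 0.4782 -0.3899  0.07  ]
handle from bar [ 0.4798 -0.389   0.02  ] [ 0.4774 -0.3907  0.02  ] 34.2596570896673
press [0.5291 0.1409] 92.01628830322805 [-0.2708  0.5563  0.282   0.0687  0.1791  0.3469]
strip in press [-0.1086  0.0126] corners [[-0.0515 -0.0014]
 [-0.1612 -0.0135]
 [-0.1645  0.0259]
 [-0.0571  0.0392]] guard [[ 0.0001 -0.0538]
 [-0.0012  0.0578]]
```

```bash
cat >> h.py <<'E'
from scipy.spatial.transform import Rotation as Ro
np.set_printoptions(precision=4,suppress=True)
PO=np.array([.5291,.1409]);PA=np.radians(92.0)
PX=np.array([np.cos(PA),np.sin(PA)]);PY=np.array([-np.sin(PA),np.cos(PA)])
def press(x,y): return PO+x*PX+y*PY
def inpress(p): d=np.asarray(p)[:2]-PO; return np.array([d@PX,d@PY])
def go(p,yaw):
    "shift cm, turn deg from the measured pose to TCP p, tool down with tool-x yaw"
    s=robot.get_state();R=s["orientation"];y=np.radians(yaw)
    T=np.c_[[np.cos(y),np.sin(y),0],[np.sin(y),-np.cos(y),0],[0,0,-1]]
    print("clock",s["clock"],"at",s["tcp_pos"],"shift",R.T@(np.array(p)-s["tcp_pos"])*100,"turn",np.degrees(Ro.from_matrix(R.T@T).as_rotvec()),"F",s["wrist_force"],"q",s["qpos"])
E
echo ok
```

```text
ok
```

drive_tool:
  commands:
    - [[-2.3, -3.2, 0.4], [0, 0, 0], 0]
    - [[-4.6, -6.4, 0.8], [0, 0, 0], 0]
    - [[-6.9, -9.6, 1.2], [0, 0, 0], 0]
    - [[-9.2, -12.8, 1.6], [0, 0, 0], 0]
    - [[-11.5, -16, 2], [0, 0, 0], 0]

```text
clock: 0.52
tcp_pos: [0.2041, 0.3219, 0.2358]
orientation: [[-0.967, 0.254, -0.0], [0.254, 0.967, -0.0], [0.0, -0.0, -1.0]]
wrist_force: [1.2, 0.6, 0.2]
finger_gap: 1.002
grasp_force: 0.0
```

drive_tool:
  commands:
    - [[-2.3, -3.2, 0.4], [0, 0, 0], 0]
    - [[-4.6, -6.4, 0.8], [0, 0, 0], 0]
    - [[-6.9, -9.6, 1.2], [0, 0, 0], 0]
    - [[-9.2, -12.8, 1.6], [0, 0, 0], 0]
    - [[-11.5, -16, 2], [0, 0, 0], 0]

```text
clock: 0.93
tcp_pos: [0.27, 0.1517, 0.2176]
orientation: [[-0.967, 0.255, 0.0], [0.255, 0.967, -0.0], [-0.0, 0.0, -1.0]]
wrist_force: [1.7, 0.8, 0.4]
finger_gap: 1.002
grasp_force: 0.0
```

drive_tool:
  commands:
    - [[-2.3, -3.2, 0.4], [0, 0, 0], 0]
    - [[-4.6, -6.4, 0.8], [0, 0, 0], 0]
    - [[-6.9, -9.6, 1.2], [0, 0, 0], 0]
    - [[-9.2, -12.8, 1.6], [0, 0, 0], 0]
    - [[-11.5, -16, 2], [0, 0, 0], 0]

```text
clock: 1.35
tcp_pos: [0.3353, -0.0193, 0.1991]
orientation: [[-0.967, 0.255, 0.0], [0.255, 0.967, 0.0], [-0.0, 0.0, -1.0]]
wrist_force: [1.4, 1.0, 0.5]
finger_gap: 1.0
grasp_force: 0.0
```

drive_tool:
  commands:
    - [[-2.3, -3.2, 0.4], [0, 0, -7], 0]
    - [[-4.6, -6.4, 0.8], [0, 0, -14], 0]
    - [[-6.9, -9.6, 1.2], [0, 0, -21], 0]
    - [[-9.2, -12.8, 1.6], [0, 0, -28], 0]
    - [[-11.5, -16, 2], [0, 0, -34], 0]

```text
clock: 1.77
tcp_pos: [0.4034, -0.1971, 0.1796]
orientation: [[-0.948, -0.319, -0.0], [-0.319, 0.948, 0.0], [0.0, 0.0, -1.0]]
wrist_force: [0.2, 0.6, 0.7]
finger_gap: 1.002
grasp_force: 0.0
```

```bash
python3 -c "
from h import *
go([.4785,-.390,.12],214.3)"
```

```text
clock 1.7667 at [ 0.4034 -0.1971  0.1796] shift [ -0.9618 -20.6799   5.951 ] turn [  0.0122  -0.0019 -15.7003] F [0.1929 0.5606 0.7456] q [-36.4574  10.0282 -21.963   58.0205   0.0039 -55.057 ]
```

drive_tool:
  commands:
    - [[-0.2, -4, 1.2], [0, 0, -6], 0]
    - [[-0.4, -8, 2.4], [0, 0, -12], 0]
    - [[-0.6, -12, 3.6], [0, 0, -15.7], 0]
    - [[-0.8, -16, 4.8], [0, 0, -15.7], 0]
    - [[-1, -20, 5.5], [0, 0, -15.7], 0]

```text
clock: 2.18
tcp_pos: [0.4756, -0.3834, 0.1232]
orientation: [[-0.829, -0.559, -0.001], [-0.559, 0.829, 0.001], [0.0, 0.002, -1.0]]
wrist_force: [0.4, 0.1, 0.8]
finger_gap: 0.997
grasp_force: 0.0
```

drive_tool:
  commands:
    - [[0, 0, 0], [0, 0, 0], 0]
    - [[0, 0, 0], [0, 0, 0], 0]

```text
clock: 2.35
tcp_pos: [0.4755, -0.3832, 0.1233]
orientation: [[-0.83, -0.558, -0.001], [-0.558, 0.83, 0.002], [0.0, 0.002, -1.0]]
wrist_force: [0.2, 0.1, 0.1]
finger_gap: 1.0
grasp_force: 0.0
```

```bash
python3 -c "
from h import *
go([.4785,-.390,.055],214.3)
for n,b in (('side',(360,180,500,340)),('top',(370,110,490,230))):
    im=robot.read_camera(n)[:,:,::-1];x0,y0,x1,y1=b
    cv2.imwrite('pics/c_%s.png'%n,cv2.resize(im[y0:y1,x0:x1],(480,480),interpolation=2))
a=[cv2.imread('pics/c_%s.png'%n) for n in('side','top')];cv2.imwrite('pics/c1.png',cv2.resize(np.hstack(a),(800,400)))
"
```

```text
clock 2.35 at [ 0.4755 -0.3832  0.1233] shift [ 0.1308 -0.7461  6.8265] turn [ 0.1188 -0.0204 -0.4126] F [0.1732 0.1208 0.0531] q [-46.5025  27.2257  -4.8893  58.0056  -0.0007 -80.3899]
```

View pics/c1.png

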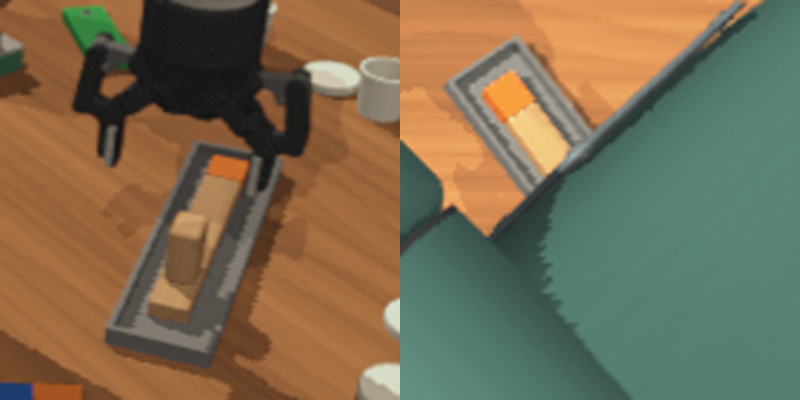

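The crop confirms that the wooden stick is in the tray, with its handle between the open fingers. I descend and grip.

drive_tool:
  commands:
    - [[0.1, -0.75, 1], [0, 0, -0.4], 0]
    - [[0.1, -0.75, 3], [0, 0, -0.4], 0]
    - [[0.1, -0.75, 5], [0, 0, -0.4], 0]
    - [[0.1, -0.75, 6.8], [0, 0, -0.4], 0]
    - [[0.1, -0.75, 6.8], [0, 0, -0.4], 0]
  grip_force: 30

```text
clock: 2.87
tcp_pos: [0.4779, -0.3868, 0.0539]
orientation: [[-0.825, -0.566, -0.003], [-0.566, 0.825, 0.003], [0.001, 0.004, -1.0]]
wrist_force: [0.0, 1.0, -0.5]
finger_gap: 1.002
grasp_force: 0.0
```

drive_tool:
  commands:
    - [[0, 0, 0], [0, 0, 0], 0.5]
    - [[0, 0, 0], [0, 0, 0], 0.7]
    - [[0, 0, 0], [0, 0, 0], 1]
    - [[0, 0, 0], [0, 0, 0], 1]
    - [[0, 0, 0], [0, 0, 0], 1]

```text
clock: 3.28
tcp_pos: [0.4793, -0.389, 0.0577]
orientation: [[-0.825, -0.565, 0.001], [-0.565, 0.825, -0.001], [-0.0, -0.001, -1.0]]
wrist_force: [0.8, -0.3, 0.5]
finger_gap: 0.299
grasp_force: 0.4
```

drive_tool:
  commands:
    - [[0, 0, 0], [0, 0, 0], 1]
    - [[0, 0, 0], [0, 0, 0], 1]
    - [[0, 0, 0], [0, 0, 0], 1]
  grip_force: 100

```text
clock: 3.53
tcp_pos: [0.4794, -0.389, 0.0578]
orientation: [[-0.825, -0.565, 0.001], [-0.565, 0.825, -0.001], [-0.0, -0.001, -1.0]]
wrist_force: [-0.6, 0.0, 7.1]
finger_gap: 0.248
grasp_force: 97.6
```

```bash
python3 -c "
from h import *
go([.4785,-.390,.15],214.3);s=robot.get_state();print(s['finger_gap'],s['grasp_force'])
for n,b in (('side',(360,180,500,340)),('top',(370,110,490,230))):
    im=robot.read_camera(n)[:,:,::-1];x0,y0,x1,y1=b
    cv2.imwrite('pics/d_%s.png'%n,im)
"
```

```text
clock 3.5333 at [ 0.4794 -0.389   0.0578] shift [ 0.1257 -0.0494 -9.2212] turn [-0.0743  0.0182  0.0898] F [-0.6097  0.0488  7.1354] q [-46.6185  30.7647  -9.7595  49.3995   0.0063 -81.0084]
0.24773648439244564 97.60435581207275
```

drive_tool:
  commands:
    - [[0, 0, -2], [0, 0, 0], 1]
    - [[0, 0, -5], [0, 0, 0], 1]
    - [[0, 0, -8], [0, 0, 0], 1]
    - [[-0.5, 0.8, -10], [0, 0, -3], 1]
    - [[-2, 3, -10], [0, 0, -9], 1]

```text
clock: 4.05
tcp_pos: [0.4799, -0.3558, 0.1611]
orientation: [[-0.727, -0.686, 0.005], [-0.686, 0.727, -0.005], [0.0, -0.007, -1.0]]
wrist_force: [0.5, -0.3, -0.6]
finger_gap: 0.244
grasp_force: 97.9
```

```bash
python3 -c "
from h import *
go([*press(-.205,.062),.15],272)"
```

```text
clock 4.05 at [ 0.4799 -0.3558  0.1611] shift [-19.4715  21.4597   0.9469] turn [ -0.3815  -0.1886 -48.6608] F [ 0.5438 -0.3273 -0.6051] q [-44.351   24.2506  -3.7717  61.566   -0.0309 -87.6901]
```

drive_tool:
  commands:
    - [[-2.8, 3, 0], [0, 0, -7], 1]
    - [[-5.6, 6, 0], [0, 0, -14], 1]
    - [[-8.4, 9, 0], [0, 0, -21], 1]
    - [[-11.2, 12, 0], [0, 0, -28], 1]
    - [[-14, 15, 0], [0, 0, -34], 1]

```text
clock: 4.47
tcp_pos: [0.4769, -0.1457, 0.1572]
orientation: [[-0.213, -0.977, 0.001], [-0.977, 0.213, -0.0], [0.0, -0.001, -1.0]]
wrist_force: [1.1, 0.6, -0.6]
finger_gap: 0.245
grasp_force: 97.9
```

```bash
python3 -c "
from h import *
go([*press(-.205,.062),.12],272)"
```

```text
clock 4.4667 at [ 0.4769 -0.1457  0.1572] shift [-7.723   1.947   3.7187] turn [ -0.0306  -0.0115 -14.2814] F [ 1.0899  0.6117 -0.6063] q [ -26.3655   15.5589  -18.1134   56.2951    0.0004 -104.0842]
```

drive_tool:
  commands:
    - [[-3, 0.8, 0.5], [0, 0, -7], 1]
    - [[-6, 1.6, 1.5], [0, 0, -14.3], 1]
    - [[-7.7, 1.95, 3], [0, 0, -14.3], 1]
    - [[-7.7, 1.95, 3.7], [0, 0, -14.3], 1]
    - [[-7.7, 1.95, 3.7], [0, 0, -14.3], 1]

```text
clock: 4.88
tcp_pos: [0.4744, -0.0671, 0.119]
orientation: [[0.031, -1.0, -0.002], [-1.0, -0.031, 0.0], [-0.0, 0.002, -1.0]]
wrist_force: [-0.9, -0.6, -1.2]
finger_gap: 0.241
grasp_force: 97.7
```

```bash
python3 -c "
from h import *
go([*press(-.205,.062),.0853],272);s=robot.get_state()
im=robot.read_camera('side')[:,:,::-1];it=robot.read_camera('top')[:,:,::-1]
P=lambda x,y,z:[*press(x,y),z]
t=s['tcp_pos'];tp=inpress(t);zz=t[2]-.0538+.016
o=[P(tp[0]+.163,tp[1]+e*.014,zz) for e in(-1,1)]
a=im.copy()
for p in w2px('side',o+[P(0,-.02,.03),P(-.21,-.02,.048),P(0,.029,.056),P(-.028,.053,.056)]): cv2.circle(a,tuple(np.int32(p)),1,(255,0,255),-1)
b=it.copy()
for p in w2px('top',o+[P(0,-.02,.03),P(-.21,-.02,.048),P(0,.029,.056),P(-.028,.053,.056)]): cv2.circle(b,tuple(np.int32(p)),1,(255,0,255),-1)
cv2.imwrite('pics/e.png',np.vstack([cv2.resize(a[120:240,220:420],(500,300),interpolation=2),cv2.resize(b[120:240,150:350],(500,300),interpolation=2)]))
"
```

```text
clock 4.8833 at [ 0.4744 -0.0671  0.119 ] shift [-0.0982  0.0046  3.3693] turn [ 0.0931  0.0243 -0.2333] F [-0.863  -0.6289 -1.1979] q [ -17.8061   15.7774  -24.5133   49.8051   -0.0084 -109.5728]
```

View pics/e.png

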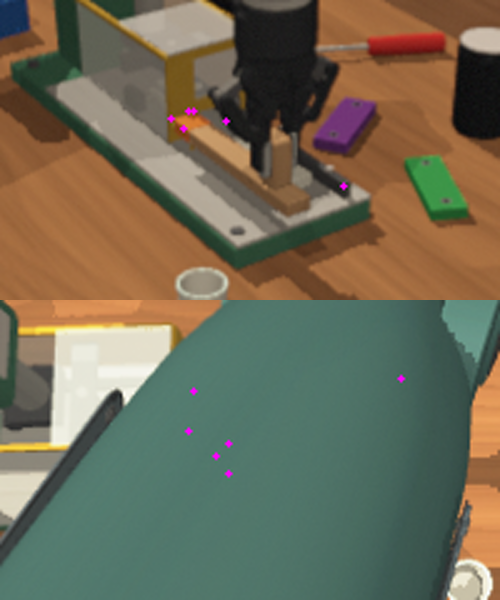

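The side view has the stick over the deck on the open side of the strip, with the nose where I predicted at crop (172–183, 118–130). I lower it and push sideways.

drive_tool:
  commands:
    - [[-0.1, 0, 1], [0, 0, -0.2], 1]
    - [[-0.1, 0, 2], [0, 0, -0.2], 1]
    - [[-0.1, 0, 3], [0, 0, -0.2], 1]
    - [[-0.1, 0, 3.35], [0, 0, -0.2], 1]
    - [[-0.1, 0, 3.35], [0, 0, -0.2], 1]

```text
clock: 5.4
tcp_pos: [0.4751, -0.0678, 0.0863]
orientation: [[0.032, -1.0, -0.0], [-1.0, -0.032, 0.0], [-0.0, 0.0, -1.0]]
wrist_force: [-0.7, -0.0, -1.8]
finger_gap: 0.245
grasp_force: 97.8
```

drive_tool:
  commands:
    - [[0, -0.4, 0], [0, 0, 0], 1]
    - [[0, -0.8, 0], [0, 0, 0], 1]
    - [[0, -1.2, 0], [0, 0, 0], 1]
    - [[0, -1.5, 0], [0, 0, 0], 1]
    - [[0, -1.8, 0], [0, 0, 0], 1]

```text
clock: 5.82
tcp_pos: [0.4937, -0.0665, 0.0866]
orientation: [[0.033, -0.999, 0.0], [-0.999, -0.033, -0.0], [0.0, -0.0, -1.0]]
wrist_force: [0.1, -0.0, -1.0]
finger_gap: 0.245
grasp_force: 97.8
```

```bash
python3 -c "
from h import *
go([*press(-.205,.034),.0853],272);print(inpress(robot.get_state()['tcp_pos']))"
```

```text
clock 5.8167 at [ 0.4937 -0.0665  0.0866] shift [-0.1051 -0.8625  0.133 ] turn [-0.0221 -0.0065 -0.1147] F [ 0.0668 -0.02   -0.9909] q [ -17.0529   19.2323  -25.1255   45.6192    0.001  -108.9382]
[-0.206   0.0426]
```

drive_tool:
  commands:
    - [[0, -0.2, 0.1], [0, 0, 0], 1]
    - [[0, -0.4, 0.1], [0, 0, 0], 1]
    - [[0, -0.55, 0.1], [0, 0, 0], 1]
    - [[0, -0.7, 0.1], [0, 0, 0], 1]
    - [[0, -0.7, 0.1], [0, 0, 0], 1]

```text
clock: 6.23
tcp_pos: [0.5003, -0.0662, 0.0854]
orientation: [[0.033, -0.999, 0.0], [-0.999, -0.033, -0.0], [0.0, -0.0, -1.0]]
wrist_force: [-0.2, 0.2, -2.2]
finger_gap: 0.248
grasp_force: 97.8
```

drive_tool:
  commands:
    - [[0, -0.1, 0], [0, 0, 0], 1]
    - [[0, -0.1, 0], [0, 0, 0], 1]

```text
clock: 6.4
tcp_pos: [0.5012, -0.0662, 0.0854]
orientation: [[0.033, -0.999, 0.0], [-0.999, -0.033, -0.0], [0.0, -0.0, -1.0]]
wrist_force: [0.6, -0.4, -1.4]
finger_gap: 0.244
grasp_force: 97.8
```

drive_tool:
  commands:
    - [[0, -0.1, 0], [0, 0, 0], 1]
    - [[0, -0.1, 0], [0, 0, 0], 1]

```text
clock: 6.57
tcp_pos: [0.5022, -0.0662, 0.0855]
orientation: [[0.033, -0.999, 0.0], [-0.999, -0.033, -0.0], [0.0, -0.0, -1.0]]
wrist_force: [0.1, 1.3, -1.2]
finger_gap: 0.249
grasp_force: 97.8
```

drive_tool:
  commands:
    - [[0, -0.1, 0], [0, 0, 0], 1]
    - [[0, -0.1, 0], [0, 0, 0], 1]

```text
clock: 6.73
tcp_pos: [0.5032, -0.0661, 0.0854]
orientation: [[0.033, -0.999, 0.0], [-0.999, -0.033, -0.0], [0.0, -0.0, -1.0]]
wrist_force: [0.8, -0.8, -1.5]
finger_gap: 0.244
grasp_force: 97.8
```

drive_tool:
  commands:
    - [[0, -0.1, 0], [0, 0, 0], 1]
    - [[0, -0.1, 0], [0, 0, 0], 1]

```text
clock: 6.9
tcp_pos: [0.5042, -0.0661, 0.0854]
orientation: [[0.033, -0.999, 0.0], [-0.999, -0.033, -0.0], [0.0, -0.0, -1.0]]
wrist_force: [0.1, -0.6, -0.7]
finger_gap: 0.251
grasp_force: 97.8
```

```bash
python3 -c "
from h import *
s=robot.get_state();print(inpress(s['tcp_pos']),s['wrist_force'],s['wrist_torque'])
im=robot.read_camera('side')[:,:,::-1]
cv2.imwrite('pics/f.png',cv2.resize(im[130:220,260:380],(800,600),interpolation=2))
"
```

```text
[-0.206   0.0321] [ 0.0717 -0.5952 -0.7261] [-0.0428 -0.0339 -0.0433]
```

View pics/f.png

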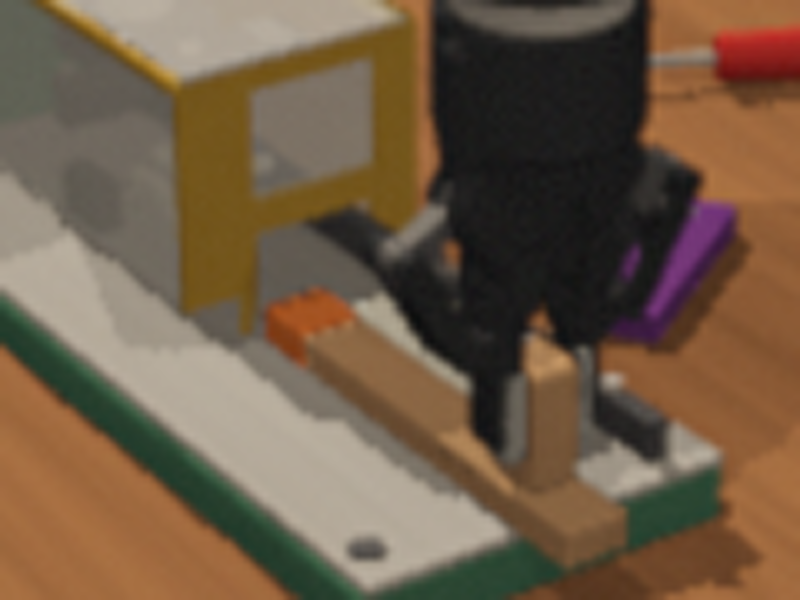

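The crop shows the bar beside the strip, which appears as a white sliver at (380,310) behind the nose. There is no fence force yet, so I continue gently.

drive_tool:
  commands:
    - [[0, -0.1, 0], [0, 0, 0], 1]
    - [[0, -0.1, 0], [0, 0, 0], 1]

```text
clock: 7.12
tcp_pos: [0.5051, -0.0661, 0.0854]
orientation: [[0.033, -0.999, -0.0], [-0.999, -0.033, -0.0], [0.0, 0.0, -1.0]]
wrist_force: [0.7, 0.0, -0.9]
finger_gap: 0.244
grasp_force: 97.8
```

drive_tool:
  commands:
    - [[0, -0.1, 0], [0, 0, 0], 1]
    - [[0, -0.1, 0], [0, 0, 0], 1]

```text
clock: 7.28
tcp_pos: [0.5058, -0.0661, 0.0853]
orientation: [[0.033, -0.999, -0.001], [-0.999, -0.033, -0.0], [0.0, 0.001, -1.0]]
wrist_force: [-2.3, -0.9, 0.2]
finger_gap: 0.243
grasp_force: 97.8
```

drive_tool:
  commands:
    - [[0, -0.1, 0], [0, 0, 0], 1]
    - [[0, -0.1, 0], [0, 0, 0], 1]

```text
clock: 7.45
tcp_pos: [0.5063, -0.066, 0.0852]
orientation: [[0.033, -0.999, -0.002], [-0.999, -0.033, -0.0], [0.0, 0.002, -1.0]]
wrist_force: [-6.1, -1.9, 1.0]
finger_gap: 0.241
grasp_force: 98.0
```

```bash
python3 - <<'E'
from h import *
F=lambda L:[(260+(u+.5)/6.6667-.5,130+(v+.5)/6.6667-.5) for u,v in L]
w=px2w("side",F([(268,312),(320,290),(568,545),(625,507)]),.0854-.0538+.016)
for p in w: print(p,inpress(p))
print("deck end/fence");
for p,z in (((366,592),.03),((720,455),.03),((664,425),.048)): q=px2w("side",F([p]),z)[0];print(q,inpress(q))
E
```

```text
[0.4849 0.0896 0.0476] [-0.0497  0.0459]
[0.5117 0.0941 0.0476] [-0.0462  0.019 ]
[ 0.4869 -0.1145  0.0476] [-0.2537  0.0511]
[ 0.5184 -0.1048  0.0476] [-0.2452  0.0193]
deck end/fence
[ 0.4255 -0.0787  0.03  ] [-0.2159  0.1112]
[ 0.5869 -0.0716  0.03  ] [-0.2144 -0.0504]
[ 0.5638 -0.0665  0.048 ] [-0.2085 -0.0274]
```

drive_tool:
  commands:
    - [[0, -0.1, 0], [0, 0, 0], 1]
    - [[0, -0.1, 0], [0, 0, 0], 1]

```text
clock: 7.62
tcp_pos: [0.5066, -0.066, 0.085]
orientation: [[0.033, -0.999, -0.003], [-0.999, -0.033, -0.001], [0.0, 0.003, -1.0]]
wrist_force: [-10.1, -3.7, 2.2]
finger_gap: 0.244
grasp_force: 98.4
```

drive_tool:
  commands:
    - [[0, 0.5, 0], [0, 0, 0], 1]
    - [[0, 1.4, 0], [0, 0, 0], 1]
    - [[2, 1.6, 0], [0, 0, 0], 1]
    - [[5, 1.6, 0], [0, 0, 0], 1]
    - [[8.5, 1.6, 0], [0, 0, 0], 1]

```text
clock: 8.03
tcp_pos: [0.4944, -0.1515, 0.0858]
orientation: [[0.035, -0.999, 0.001], [-0.999, -0.035, 0.0], [-0.0, -0.001, -1.0]]
wrist_force: [0.7, -0.1, -0.7]
finger_gap: 0.246
grasp_force: 98.1
```

drive_tool:
  commands:
    - [[3.5, 0, 0], [0, 0, 0], 1]
    - [[6.5, 0, 0], [0, 0, 0], 1]
    - [[6.5, 0, 0], [0, 0, 0], 1]

```text
clock: 8.28
tcp_pos: [0.4974, -0.2213, 0.0856]
orientation: [[0.029, -1.0, 0.002], [-1.0, -0.029, -0.002], [0.002, -0.002, -1.0]]
wrist_force: [-1.5, 0.2, -1.9]
finger_gap: 0.248
grasp_force: 98.1
```

```bash
python3 -c "
from h import *
go([*press(-.345,-.0035),.0853],272);s=robot.get_state();print(inpress(s['tcp_pos']))
it=robot.read_camera('top')[:,:,::-1];cv2.imwrite('pics/top2.png',it)
cv2.imwrite('pics/g.png',cv2.resize(it[130:210,190:350],(800,400),interpolation=2))
"
```

```text
clock 8.2833 at [ 0.4974 -0.2213  0.0856] shift [-1.6148 -4.7682  0.0404] turn [-0.1155 -0.1263 -0.335 ] F [-1.4928  0.1677 -1.9002] q [ -32.5407   23.0968  -18.7822   47.9543   -0.039  -124.2058]
[-0.3609  0.0443]
```

View pics/g.png

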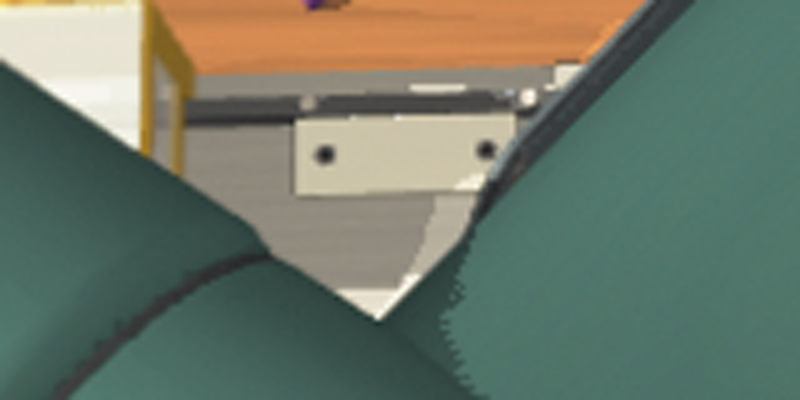

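The strip lies flat along the fence (lead corners at crop (294,122) and (294,195), holes at (325,154) and (486,150)).

```bash
python3 - <<'E'
from h import *
w=px2w("top",[(190+(u+.5)/5-.5,130+(v+.5)/5-.5) for u,v in [(294,122),(294,195),(325,154),(486,150),(516,113)]],.044)
for p in w: print(p,inpress(p))
E
```

```text
[0.5515 0.0873 0.044 ] [-0.0543 -0.0205]
[0.514  0.0861 0.044 ] [-0.0542  0.017 ]
[0.5349 0.0714 0.044 ] [-0.0696 -0.0034]
[ 0.537  -0.0084  0.044 ] [-0.1495 -0.0027]
[ 0.5561 -0.0231  0.044 ] [-0.1649 -0.0213]
```

drive_tool:
  commands:
    - [[0, -1.5, 0], [0, 0, -0.3], 1]
    - [[0, -3, 0], [0, 0, -0.3], 1]
    - [[0, -4.4, 0], [0, 0, -0.3], 1]
    - [[0, -4.75, 0], [0, 0, -0.3], 1]
    - [[0, -4.75, 0], [0, 0, -0.3], 1]

```text
clock: 8.75
tcp_pos: [0.5448, -0.214, 0.0853]
orientation: [[0.039, -0.999, 0.0], [-0.999, -0.039, 0.0], [-0.0, -0.0, -1.0]]
wrist_force: [0.7, 0.0, -1.6]
finger_gap: 0.245
grasp_force: 98.1
```

```bash
python3 -c "
from h import *
go([*press(-.332,-.0033),.0853],272);s=robot.get_state();print(inpress(s['tcp_pos']))
"
```

```text
clock 8.75 at [ 0.5448 -0.214   0.0853] shift [-2.3246 -0.0084  0.0021] turn [-0.011   0.0091  0.2473] F [ 0.6597  0.0059 -1.6388] q [ -29.426    26.6645  -12.4938   50.837     0.0136 -121.6733]
[-0.3552 -0.0033]
```

drive_tool:
  commands:
    - [[-0.8, 0, 0], [0, 0, 0.25], 1]
    - [[-1.6, 0, 0], [0, 0, 0.25], 1]
    - [[-2.2, 0, 0], [0, 0, 0.25], 1]
    - [[-2.6, 0, 0], [0, 0, 0.25], 1]
    - [[-3, 0, 0], [0, 0, 0.25], 1]

```text
clock: 9.17
tcp_pos: [0.543, -0.1841, 0.0856]
orientation: [[0.034, -0.999, -0.0], [-0.999, -0.034, -0.0], [0.0, 0.0, -1.0]]
wrist_force: [-0.6, -0.5, -0.5]
finger_gap: 0.243
grasp_force: 98.1
```

drive_tool:
  commands:
    - [[-0.4, 0, 0], [0, 0, 0], 1]
    - [[-0.9, 0, 0], [0, 0, 0], 1]
    - [[-1.5, 0, 0], [0, 0, 0], 1]
    - [[-2.1, 0, 0], [0, 0, 0], 1]
    - [[-2.7, 0, 0], [0, 0, 0], 1]

```text
clock: 9.58
tcp_pos: [0.5424, -0.1573, 0.0854]
orientation: [[0.034, -0.999, 0.0], [-0.999, -0.034, 0.0], [-0.0, -0.0, -1.0]]
wrist_force: [-0.2, -0.2, -1.2]
finger_gap: 0.242
grasp_force: 98.2
```

```bash
python3 -c "
from h import *
go([*press(-.21,-.0033),.0853],272);s=robot.get_state();print(inpress(s['tcp_pos']))
"
```

```text
clock 9.5833 at [ 0.5424 -0.1573  0.0854] shift [-8.8459 -0.0287  0.0091] turn [-0.0009  0.0047 -0.0721] F [-0.2269 -0.2271 -1.2038] q [ -24.4384   24.918   -15.6252   49.458     0.0046 -116.3663]
[-0.2985 -0.0029]
```

drive_tool:
  commands:
    - [[-0.6, 0, 0], [0, 0, 0], 1]
    - [[-1.2, 0, 0], [0, 0, 0], 1]
    - [[-1.8, 0, 0], [0, 0, 0], 1]
    - [[-2.4, 0, 0], [0, 0, 0], 1]
    - [[-3, 0, 0], [0, 0, 0], 1]

```text
clock: 10.0
tcp_pos: [0.5414, -0.1273, 0.0854]
orientation: [[0.034, -0.999, -0.0], [-0.999, -0.034, 0.0], [-0.0, 0.0, -1.0]]
wrist_force: [-0.1, -1.0, -0.7]
finger_gap: 0.249
grasp_force: 98.2
```

drive_tool:
  commands:
    - [[-0.6, 0, 0], [0, 0, 0], 1]
    - [[-1.2, 0, 0], [0, 0, 0], 1]
    - [[-1.8, 0, 0], [0, 0, 0], 1]
    - [[-2.4, 0, 0], [0, 0, 0], 1]
    - [[-2.8, 0, 0], [0, 0, 0], 1]

```text
clock: 10.42
tcp_pos: [0.5404, -0.0992, 0.0854]
orientation: [[0.034, -0.999, -0.0], [-0.999, -0.034, 0.0], [-0.0, 0.0, -1.0]]
wrist_force: [0.3, -0.3, -1.2]
finger_gap: 0.247
grasp_force: 98.2
```

```bash
python3 -c "
from h import *
go([*press(-.18,-.0033),.0853],272);s=robot.get_state();print(inpress(s['tcp_pos']))
im=robot.read_camera('side')[:,:,::-1]
cv2.imwrite('pics/h.png',cv2.resize(im[130:220,260:380],(800,600),interpolation=2))
"
```

```text
clock 10.4167 at [ 0.5404 -0.0992  0.0854] shift [-6.0314 -0.0307  0.0125] turn [ 0.0033  0.0029 -0.0516] F [ 0.3349 -0.2649 -1.2065] q [ -18.8971   23.6264  -17.899    48.4787    0.0015 -110.8455]
[-0.2403 -0.0029]
```

View pics/h.png

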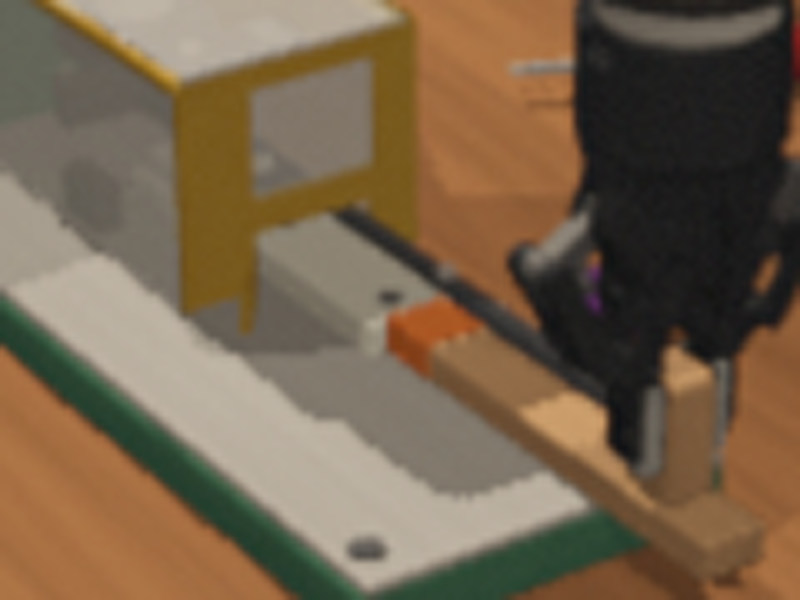

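The strip is straight against the fence and entering the opening, and the orange nose at (430,330) sits squarely behind it. I keep feeding.

drive_tool:
  commands:
    - [[-0.6, 0, 0], [0, 0, 0], 1]
    - [[-1.2, 0, 0], [0, 0, 0], 1]
    - [[-1.8, 0, 0], [0, 0, 0], 1]
    - [[-2.4, 0, 0], [0, 0, 0], 1]
    - [[-2.8, 0, 0], [0, 0, 0], 1]

```text
clock: 10.88
tcp_pos: [0.5394, -0.0711, 0.0854]
orientation: [[0.034, -0.999, -0.0], [-0.999, -0.034, 0.0], [-0.0, 0.0, -1.0]]
wrist_force: [-0.3, -0.8, -2.1]
finger_gap: 0.245
grasp_force: 98.2
```

drive_tool:
  commands:
    - [[-0.2, 0, 0], [0, 0, 0], 1]
    - [[-0.4, 0, 0], [0, 0, 0], 1]
    - [[-0.6, 0, 0], [0, 0, 0], 1]
    - [[-0.8, 0, 0], [0, 0, 0], 1]
    - [[-1, 0, 0], [0, 0, 0], 1]

```text
clock: 11.3
tcp_pos: [0.5392, -0.0619, 0.0854]
orientation: [[0.034, -0.999, 0.0], [-0.999, -0.034, -0.0], [0.0, -0.0, -1.0]]
wrist_force: [-0.4, 0.1, -0.4]
finger_gap: 0.238
grasp_force: 98.2
```

drive_tool:
  commands:
    - [[-0.2, 0, 0], [0, 0, 0], 1]
    - [[-0.4, 0, 0], [0, 0, 0], 1]
    - [[-0.6, 0, 0], [0, 0, 0], 1]
    - [[-0.8, 0, 0], [0, 0, 0], 1]
    - [[-1, 0, 0], [0, 0, 0], 1]

```text
clock: 11.72
tcp_pos: [0.5393, -0.053, 0.0858]
orientation: [[0.033, -0.999, 0.001], [-0.999, -0.033, -0.003], [0.003, -0.001, -1.0]]
wrist_force: [-0.6, -8.6, 0.9]
finger_gap: 0.245
grasp_force: 98.5
```

drive_tool:
  commands:
    - [[-0.2, 0, 0], [0, 0, 0], 1]
    - [[-0.4, 0, 0], [0, 0, 0], 1]
    - [[-0.6, 0, 0], [0, 0, 0], 1]
    - [[-0.8, 0, 0], [0, 0, 0], 1]
    - [[-1, 0, 0], [0, 0, 0], 1]

```text
clock: 12.13
tcp_pos: [0.5388, -0.0427, 0.0857]
orientation: [[0.033, -0.999, 0.001], [-0.999, -0.033, -0.002], [0.002, -0.001, -1.0]]
wrist_force: [0.0, -6.9, 0.9]
finger_gap: 0.243
grasp_force: 98.6
```

drive_tool:
  commands:
    - [[-0.25, 0, 0], [0, 0, 0], 1]
    - [[-0.5, 0, 0], [0, 0, 0], 1]
    - [[-0.75, 0, 0], [0, 0, 0], 1]
    - [[-1, 0, 0], [0, 0, 0], 1]
    - [[-1.25, 0, 0], [0, 0, 0], 1]

```text
clock: 12.55
tcp_pos: [0.5385, -0.0301, 0.0857]
orientation: [[0.033, -0.999, 0.001], [-0.999, -0.033, -0.002], [0.002, -0.001, -1.0]]
wrist_force: [1.0, -7.3, 1.4]
finger_gap: 0.242
grasp_force: 98.6
```

```bash
python3 -c "
from h import *
go([*press(-.14,-.0033),.0853],272);s=robot.get_state();print(inpress(s['tcp_pos']),s['wrist_torque'])
"
```

```text
clock 12.55 at [ 0.5385 -0.0301  0.0857] shift [-3.1265  0.0133  0.0327] turn [-0.034  -0.1103 -0.1008] F [ 1.0188 -7.294   1.4029] q [ -11.8154   22.727   -19.4149   47.7989   -0.099  -103.7146]
[-0.1713 -0.0034] [-1.273   0.015   0.0365]
```

drive_tool:
  commands:
    - [[-0.25, 0, 0], [0, 0, 0], 1]
    - [[-0.5, 0, 0], [0, 0, 0], 1]
    - [[-0.75, 0, 0], [0, 0, 0], 1]
    - [[-1, 0, 0], [0, 0, 0], 1]
    - [[-1.25, 0, 0], [0, 0, 0], 1]

```text
clock: 12.97
tcp_pos: [0.538, -0.0176, 0.0857]
orientation: [[0.033, -0.999, 0.001], [-0.999, -0.033, -0.002], [0.002, -0.001, -1.0]]
wrist_force: [-0.1, -7.0, 1.4]
finger_gap: 0.246
grasp_force: 98.6
```

drive_tool:
  commands:
    - [[-0.25, 0, 0], [0, 0, 0], 1]
    - [[-0.5, 0, 0], [0, 0, 0], 1]
    - [[-0.75, 0, 0], [0, 0, 0], 1]
    - [[-1, 0, 0], [0, 0, 0], 1]
    - [[-1.25, 0, 0], [0, 0, 0], 1]

```text
clock: 13.38
tcp_pos: [0.5376, -0.0051, 0.0857]
orientation: [[0.033, -0.999, 0.001], [-0.999, -0.033, -0.002], [0.002, -0.001, -1.0]]
wrist_force: [0.5, -7.2, 0.2]
finger_gap: 0.245
grasp_force: 98.6
```

drive_tool:
  commands:
    - [[-0.1, 0, 0], [0, 0, 0], 1]
    - [[-0.2, 0, 0], [0, 0, 0], 1]
    - [[-0.3, 0, 0], [0, 0, 0], 1]
    - [[-0.4, 0, 0], [0, 0, 0], 1]

```text
clock: 13.72
tcp_pos: [0.5375, -0.0012, 0.0857]
orientation: [[0.033, -0.999, 0.001], [-0.999, -0.033, -0.002], [0.002, -0.001, -1.0]]
wrist_force: [1.4, -7.7, 1.5]
finger_gap: 0.247
grasp_force: 98.5
```

drive_tool:
  commands:
    - [[-0.1, 0, 0], [0, 0, 0], 1]
    - [[-0.2, 0, 0], [0, 0, 0], 1]
    - [[-0.3, 0, 0], [0, 0, 0], 1]
    - [[-0.4, 0, 0], [0, 0, 0], 1]

```text
clock: 14.05
tcp_pos: [0.5374, 0.0029, 0.0857]
orientation: [[0.033, -0.999, 0.001], [-0.999, -0.033, -0.002], [0.002, -0.001, -1.0]]
wrist_force: [0.3, -7.3, 0.5]
finger_gap: 0.246
grasp_force: 98.6
```

drive_tool:
  commands:
    - [[-0.06, 0, 0], [0, 0, 0], 1]
    - [[-0.12, 0, 0], [0, 0, 0], 1]
    - [[-0.18, 0, 0], [0, 0, 0], 1]
    - [[-0.24, 0, 0], [0, 0, 0], 1]
    - [[-0.3, 0, 0], [0, 0, 0], 1]

```text
clock: 14.47
tcp_pos: [0.5373, 0.0058, 0.0857]
orientation: [[0.033, -0.999, 0.001], [-0.999, -0.033, -0.002], [0.002, -0.001, -1.0]]
wrist_force: [0.6, -6.6, 0.3]
finger_gap: 0.244
grasp_force: 98.6
```

drive_tool:
  commands:
    - [[-0.06, 0, 0], [0, 0, 0], 1]
    - [[-0.12, 0, 0], [0, 0, 0], 1]
    - [[-0.18, 0, 0], [0, 0, 0], 1]
    - [[-0.24, 0, 0], [0, 0, 0], 1]
    - [[-0.3, 0, 0], [0, 0, 0], 1]

```text
clock: 14.88
tcp_pos: [0.5372, 0.0088, 0.0857]
orientation: [[0.033, -0.999, 0.001], [-0.999, -0.033, -0.002], [0.002, -0.001, -1.0]]
wrist_force: [0.6, -5.8, 1.1]
finger_gap: 0.247
grasp_force: 98.6
```

drive_tool:
  commands:
    - [[-0.06, 0, 0], [0, 0, 0], 1]
    - [[-0.12, 0, 0], [0, 0, 0], 1]
    - [[-0.18, 0, 0], [0, 0, 0], 1]
    - [[-0.24, 0, 0], [0, 0, 0], 1]
    - [[-0.3, 0, 0], [0, 0, 0], 1]

```text
clock: 15.3
tcp_pos: [0.5371, 0.0118, 0.0857]
orientation: [[0.033, -0.999, 0.001], [-0.999, -0.033, -0.002], [0.002, -0.001, -1.0]]
wrist_force: [0.9, -6.7, 1.0]
finger_gap: 0.249
grasp_force: 98.6
```

drive_tool:
  commands:
    - [[-0.06, 0, 0], [0, 0, 0], 1]
    - [[-0.12, 0, 0], [0, 0, 0], 1]
    - [[-0.18, 0, 0], [0, 0, 0], 1]
    - [[-0.24, 0, 0], [0, 0, 0], 1]
    - [[-0.3, 0, 0], [0, 0, 0], 1]

```text
clock: 15.72
tcp_pos: [0.537, 0.0148, 0.0857]
orientation: [[0.033, -0.999, 0.001], [-0.999, -0.033, -0.002], [0.002, -0.001, -1.0]]
wrist_force: [1.0, -7.4, 0.6]
finger_gap: 0.247
grasp_force: 98.6
```

drive_tool:
  commands:
    - [[-0.06, 0, 0], [0, 0, 0], 1]
    - [[-0.12, 0, 0], [0, 0, 0], 1]
    - [[-0.18, 0, 0], [0, 0, 0], 1]
    - [[-0.24, 0, 0], [0, 0, 0], 1]
    - [[-0.3, 0, 0], [0, 0, 0], 1]

```text
clock: 16.13
tcp_pos: [0.5369, 0.0178, 0.0857]
orientation: [[0.033, -0.999, 0.001], [-0.999, -0.033, -0.002], [0.002, -0.001, -1.0]]
wrist_force: [0.8, -6.5, 0.7]
finger_gap: 0.243
grasp_force: 98.6
```

drive_tool:
  commands:
    - [[-0.06, 0, 0], [0, 0, 0], 1]
    - [[-0.12, 0, 0], [0, 0, 0], 1]
    - [[-0.18, 0, 0], [0, 0, 0], 1]
    - [[-0.24, 0, 0], [0, 0, 0], 1]
    - [[-0.3, 0, 0], [0, 0, 0], 1]

```text
clock: 16.55
tcp_pos: [0.5368, 0.0209, 0.0857]
orientation: [[0.033, -0.999, 0.001], [-0.999, -0.033, -0.002], [0.002, -0.001, -1.0]]
wrist_force: [1.7, -5.8, 0.3]
finger_gap: 0.243
grasp_force: 98.6
```

drive_tool:
  commands:
    - [[-0.06, 0, 0], [0, 0, 0], 1]
    - [[-0.12, 0, 0], [0, 0, 0], 1]
    - [[-0.18, 0, 0], [0, 0, 0], 1]
    - [[-0.24, 0, 0], [0, 0, 0], 1]
    - [[-0.3, 0, 0], [0, 0, 0], 1]

```text
clock: 16.97
tcp_pos: [0.5367, 0.0238, 0.0857]
orientation: [[0.033, -0.999, 0.001], [-0.999, -0.033, -0.002], [0.002, -0.001, -1.0]]
wrist_force: [0.8, -6.5, 1.0]
finger_gap: 0.248
grasp_force: 98.6
```

drive_tool:
  commands:
    - [[-0.06, 0, 0], [0, 0, 0], 1]
    - [[-0.12, 0, 0], [0, 0, 0], 1]
    - [[-0.18, 0, 0], [0, 0, 0], 1]
    - [[-0.24, 0, 0], [0, 0, 0], 1]
    - [[-0.3, 0, 0], [0, 0, 0], 1]

```text
clock: 17.38
tcp_pos: [0.5367, 0.0269, 0.0857]
orientation: [[0.033, -0.999, 0.001], [-0.999, -0.033, -0.002], [0.002, -0.001, -1.0]]
wrist_force: [1.2, -6.9, 0.5]
finger_gap: 0.243
grasp_force: 98.6
```

drive_tool:
  commands:
    - [[-0.06, 0, 0], [0, 0, 0], 1]
    - [[-0.12, 0, 0], [0, 0, 0], 1]
    - [[-0.18, 0, 0], [0, 0, 0], 1]
    - [[-0.24, 0, 0], [0, 0, 0], 1]
    - [[-0.3, 0, 0], [0, 0, 0], 1]

```text
clock: 17.8
tcp_pos: [0.5366, 0.0298, 0.0857]
orientation: [[0.033, -0.999, 0.001], [-0.999, -0.033, -0.002], [0.002, -0.001, -1.0]]
wrist_force: [1.3, -6.7, 0.7]
finger_gap: 0.249
grasp_force: 98.6
```

drive_tool:
  commands:
    - [[-0.06, 0, 0], [0, 0, 0], 1]
    - [[-0.12, 0, 0], [0, 0, 0], 1]
    - [[-0.18, 0, 0], [0, 0, 0], 1]
    - [[-0.24, 0, 0], [0, 0, 0], 1]
    - [[-0.3, 0, 0], [0, 0, 0], 1]

```text
clock: 18.22
tcp_pos: [0.5365, 0.0329, 0.0857]
orientation: [[0.033, -0.999, 0.001], [-0.999, -0.033, -0.002], [0.002, -0.001, -1.0]]
wrist_force: [0.9, -6.5, 0.7]
finger_gap: 0.244
grasp_force: 98.6
```

drive_tool:
  commands:
    - [[-0.06, 0, 0], [0, 0, 0], 1]
    - [[-0.12, 0, 0], [0, 0, 0], 1]
    - [[-0.18, 0, 0], [0, 0, 0], 1]
    - [[-0.24, 0, 0], [0, 0, 0], 1]
    - [[-0.3, 0, 0], [0, 0, 0], 1]

```text
clock: 18.63
tcp_pos: [0.5364, 0.0358, 0.0857]
orientation: [[0.033, -0.999, 0.001], [-0.999, -0.033, -0.002], [0.002, -0.001, -1.0]]
wrist_force: [0.6, -5.9, 0.9]
finger_gap: 0.243
grasp_force: 98.6
```

drive_tool:
  commands:
    - [[-0.06, 0, 0], [0, 0, 0], 1]
    - [[-0.12, 0, 0], [0, 0, 0], 1]
    - [[-0.18, 0, 0], [0, 0, 0], 1]
    - [[-0.24, 0, 0], [0, 0, 0], 1]
    - [[-0.3, 0, 0], [0, 0, 0], 1]

```text
clock: 19.05
tcp_pos: [0.5363, 0.0389, 0.0857]
orientation: [[0.033, -0.999, 0.001], [-0.999, -0.033, -0.002], [0.002, -0.001, -1.0]]
wrist_force: [1.7, -5.6, 0.4]
finger_gap: 0.248
grasp_force: 98.6
```

drive_tool:
  commands:
    - [[-0.06, 0, 0], [0, 0, 0], 1]
    - [[-0.12, 0, 0], [0, 0, 0], 1]
    - [[-0.18, 0, 0], [0, 0, 0], 1]
    - [[-0.24, 0, 0], [0, 0, 0], 1]
    - [[-0.3, 0, 0], [0, 0, 0], 1]

```text
clock: 19.47
tcp_pos: [0.5365, 0.0403, 0.0861]
orientation: [[0.032, -0.999, 0.002], [-0.999, -0.032, -0.005], [0.006, -0.001, -1.0]]
wrist_force: [0.8, -24.1, 7.0]
finger_gap: 0.244
grasp_force: 99.0
```

That is the stop: the force rose sharply to 24 N. I hold briefly, then withdraw.

drive_tool:
  commands:
    - [[-0.03, 0, 0], [0, 0, 0], 1]
    - [[-0.03, 0, 0], [0, 0, 0], 1]
    - [[-0.03, 0, 0], [0, 0, 0], 1]
    - [[-0.03, 0, 0], [0, 0, 0], 1]

```text
clock: 19.8
tcp_pos: [0.5365, 0.0403, 0.0861]
orientation: [[0.032, -0.999, 0.002], [-0.999, -0.032, -0.006], [0.006, -0.001, -1.0]]
wrist_force: [0.2, -22.4, 6.0]
finger_gap: 0.243
grasp_force: 99.1
```

drive_tool:
  commands:
    - [[0.2, 0, 0], [0, 0, 0], 1]
    - [[0.6, 0, 0], [0, 0, 0], 1]
    - [[2, 0, 0], [0, 0, 0], 1]
    - [[4, 0, 0], [0, 0, 0], 1]
    - [[6, 0, 0], [0, 0, 0], 1]

```text
clock: 20.22
tcp_pos: [0.5376, -0.0175, 0.0854]
orientation: [[0.035, -0.999, -0.0], [-0.999, -0.035, 0.0], [-0.0, 0.0, -1.0]]
wrist_force: [-0.1, 0.3, -0.7]
finger_gap: 0.244
grasp_force: 98.2
```

```bash
python3 -c "
from h import *
go([*press(-.25,-.0033),.0856],272);s=robot.get_state();print(inpress(s['tcp_pos']))
"
```

```text
clock 20.2167 at [ 0.5376 -0.0175  0.0854] shift [ 9.1417 -0.037  -0.0276] turn [ 0.0043  0.0246 -0.005 ] F [-0.1414  0.3069 -0.749 ] q [ -10.5573   22.6572  -19.5956   47.7567    0.0231 -102.5522]
[-0.1586 -0.0029]
```

drive_tool:
  commands:
    - [[3, 0, 0], [0, 0, 0], 1]
    - [[6, 0, 0], [0, 0, 0], 1]
    - [[9, 0, -0.5], [0, 0, 0], 1]
    - [[11, 0, -3.5], [0, 0, 0], 1]
    - [[12, 0, -7.5], [0, 0, 0], 1]

```text
clock: 20.63
tcp_pos: [0.5402, -0.139, 0.1589]
orientation: [[0.032, -0.999, -0.005], [-0.999, -0.032, 0.002], [-0.002, 0.005, -1.0]]
wrist_force: [0.9, 0.1, -2.0]
finger_gap: 0.241
grasp_force: 98.1
```

```bash
python3 -c "
from h import *
go([.4794,-.389,.16],214.4)
"
```

```text
clock 20.6333 at [ 0.5402 -0.139   0.1589] shift [24.7985  6.8696 -0.1272] turn [ 0.3038 -0.0243 57.4221] F [ 0.8793  0.0779 -1.9708] q [ -22.796    21.1004   -9.3062   59.8855   -0.0024 -114.6182]
```

drive_tool:
  commands:
    - [[3, 0.8, 0], [0, 0, 7], 1]
    - [[6, 1.6, 0], [0, 0, 14], 1]
    - [[9, 2.4, 0], [0, 0, 21], 1]
    - [[12, 3.2, 0], [0, 0, 28], 1]
    - [[15, 4.1, 0], [0, 0, 34], 1]

```text
clock: 21.05
tcp_pos: [0.5053, -0.2897, 0.1604]
orientation: [[-0.536, -0.844, 0.0], [-0.844, 0.536, 0.0], [-0.0, -0.0, -1.0]]
wrist_force: [-0.1, -0.5, -0.8]
finger_gap: 0.248
grasp_force: 98.1
```

```bash
python3 -c "
from h import *
go([.4794,-.389,.12],214.4)
"
```

```text
clock 21.05 at [ 0.5053 -0.2897  0.1604] shift [ 9.772  -3.1364  4.0354] turn [ 0.0039  0.0226 23.182 ] F [-0.0816 -0.4844 -0.7635] q [-37.8511  23.1426  -5.7295  61.1293   0.0227 -95.4331]
```

drive_tool:
  commands:
    - [[3, -1, 0], [0, 0, 7], 1]
    - [[6, -2, 0.5], [0, 0, 14], 1]
    - [[9, -2.9, 1.5], [0, 0, 21], 1]
    - [[9.8, -3.15, 3], [0, 0, 23.2], 1]
    - [[9.8, -3.15, 4], [0, 0, 23.2], 1]

```text
clock: 21.47
tcp_pos: [0.4795, -0.3903, 0.1189]
orientation: [[-0.825, -0.566, -0.0], [-0.566, 0.825, 0.0], [0.0, 0.001, -1.0]]
wrist_force: [-0.5, 0.7, -1.3]
finger_gap: 0.247
grasp_force: 98.2
```

drive_tool:
  commands:
    - [[0, 0, 0], [0, 0, 0], 1]
    - [[0, 0, 0], [0, 0, 0], 1]

```text
clock: 21.63
tcp_pos: [0.4804, -0.3871, 0.1201]
orientation: [[-0.821, -0.571, -0.001], [-0.571, 0.821, 0.001], [-0.0, 0.002, -1.0]]
wrist_force: [-0.1, 0.5, -0.5]
finger_gap: 0.246
grasp_force: 98.2
```

```bash
python3 -c "
from h import *
go([.4794,-.389,.0585],214.4)
im=robot.read_camera('side')[:,:,::-1]
cv2.imwrite('pics/i.png',cv2.resize(im[180:340,360:500],(525,600),interpolation=2))
"
```

```text
clock 21.6333 at [ 0.4804 -0.3871  0.1201] shift [ 0.1894 -0.1042  6.1632] turn [0.0885 0.0086 0.4434] F [-0.1038  0.5275 -0.4666] q [-46.4364  27.9011  -4.2093  57.9756   0.0223 -81.2798]
```

View pics/i.png

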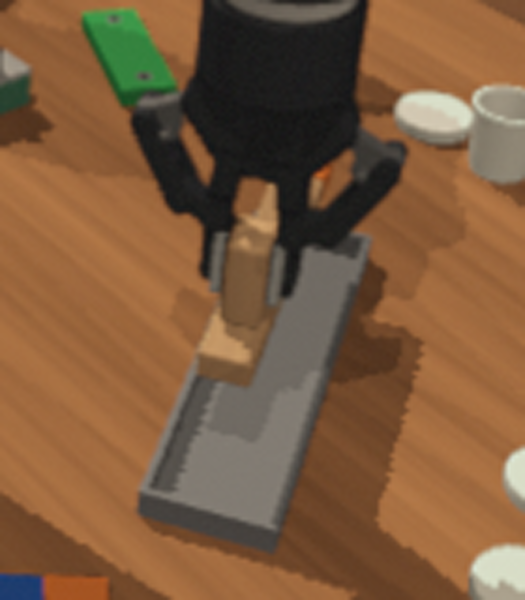

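The stick hangs level above the tray and in line with it. I lower it in.

drive_tool:
  commands:
    - [[0.2, -0.1, 2], [0, 0, 0.4], 1]
    - [[0.2, -0.1, 4], [0, 0, 0.4], 1]
    - [[0.2, -0.1, 5.4], [0, 0, 0.4], 1]
    - [[0.2, -0.1, 5.9], [0, 0, 0.4], 1]
    - [[0.2, -0.1, 5.9], [0, 0, 0.4], 1]

```text
clock: 22.1
tcp_pos: [0.4796, -0.3892, 0.0613]
orientation: [[-0.825, -0.565, -0.001], [-0.565, 0.825, 0.001], [0.0, 0.001, -1.0]]
wrist_force: [0.2, -0.3, -1.5]
finger_gap: 0.247
grasp_force: 98.3
```

drive_tool:
  commands:
    - [[0, 0, 0.1], [0, 0, 0], 1]
    - [[0, 0, 0.2], [0, 0, 0], 1]
    - [[0, 0, 0.25], [0, 0, 0], 1]
    - [[0, 0, 0.25], [0, 0, 0], 1]

```text
clock: 22.43
tcp_pos: [0.4797, -0.3903, 0.0596]
orientation: [[-0.826, -0.564, 0.001], [-0.564, 0.826, -0.001], [-0.0, -0.001, -1.0]]
wrist_force: [-0.0, 0.1, -0.9]
finger_gap: 0.248
grasp_force: 98.3
```

drive_tool:
  commands:
    - [[0, 0, 0.1], [0, 0, 0], 1]
    - [[0, 0, 0.15], [0, 0, 0], 1]
    - [[0, 0, 0.18], [0, 0, 0], 1]
    - [[0, 0, 0.18], [0, 0, 0], 1]
  grip_force: 40

```text
clock: 22.77
tcp_pos: [0.4795, -0.3903, 0.0578]
orientation: [[-0.826, -0.564, 0.001], [-0.564, 0.826, -0.001], [-0.0, -0.001, -1.0]]
wrist_force: [-2.2, 1.1, 8.5]
finger_gap: 0.244
grasp_force: 99.6
```

drive_tool:
  commands:
    - [[0, 0, 0], [0, 0, 0], 0.65]
    - [[0, 0, 0], [0, 0, 0], 0.5]
    - [[0, 0, 0], [0, 0, 0], 0.3]
    - [[0, 0, 0], [0, 0, 0], 0.1]
    - [[0, 0, 0], [0, 0, 0], 0]
  grip_force: 20

```text
clock: 23.18
tcp_pos: [0.4794, -0.3901, 0.057]
orientation: [[-0.826, -0.564, -0.0], [-0.564, 0.826, 0.0], [0.0, 0.0, -1.0]]
wrist_force: [-0.3, -0.1, 0.1]
finger_gap: 0.897
grasp_force: 0.0
```

drive_tool:
  commands:
    - [[0, 0, 0], [0, 0, 0], 0]
    - [[0, 0, 0], [0, 0, 0], 0]
    - [[0, 0, -2], [0, 0, 0], 0]
    - [[0, 0, -5], [0, 0, 0], 0]
    - [[0, 0, -9], [0, 0, 0], 0]

```text
clock: 23.6
tcp_pos: [0.4785, -0.3892, 0.1462]
orientation: [[-0.826, -0.564, -0.003], [-0.564, 0.826, 0.003], [0.001, 0.004, -1.0]]
wrist_force: [1.1, -0.3, -0.5]
finger_gap: 1.002
grasp_force: 0.0
```

drive_tool:
  commands:
    - [[3, 0, -3], [0, 0, 0], 0]
    - [[6, 0, -6], [0, 0, 0], 0]
    - [[9, 0, -9], [0, 0, 0], 0]
    - [[12, 0, -10], [0, 0, 0], 0]
    - [[12, 0, -10], [0, 0, 0], 0]

```text
clock: 24.02
tcp_pos: [0.3774, -0.4612, 0.2504]
orientation: [[-0.828, -0.561, 0.002], [-0.561, 0.828, -0.005], [0.001, -0.005, -1.0]]
wrist_force: [0.1, -0.2, 0.4]
finger_gap: 1.002
grasp_force: 0.0
```

```bash
python3 -c "
from h import *
s=robot.get_state();print(s['clock'],s['tcp_pos'],s['finger_gap'],s['wrist_force'])
im=robot.read_camera('side')[:,:,::-1]
cv2.imwrite('pics/j.png',cv2.resize(im[100:340,200:520],(800,600),interpolation=2))
"
```

```text
24.0167 [ 0.3774 -0.4612  0.2504] 1.0021624985826345 [ 0.1469 -0.2239  0.4173]
```

View pics/j.png

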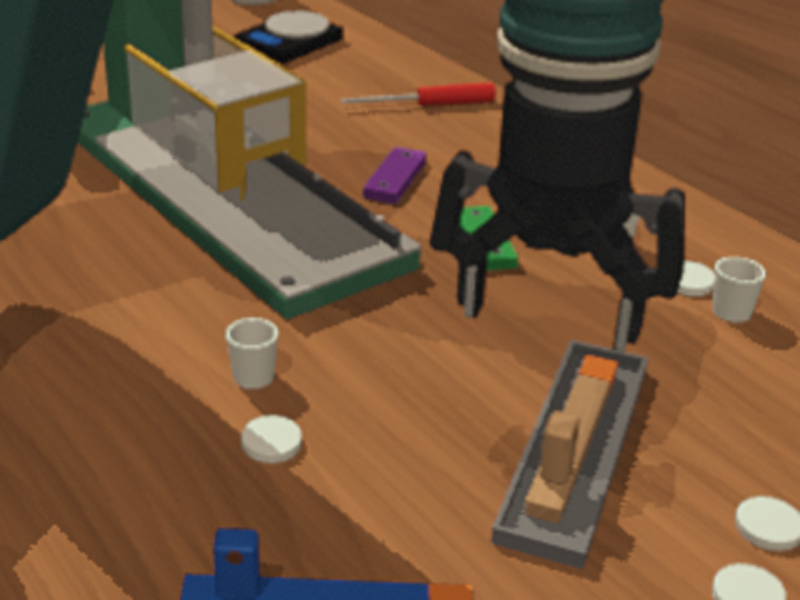

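The stick lies flat in its tray at (570,440), the deck before the guard is empty because the strip is inside, and the look-alikes and cups are where they were. I'm handing in.

```bash
python3 -c "
from workcell import robot
print(robot.close_job())"
```

```text
the job is handed in; nothing more can be done
None
```

I slid the strip flat along the fence, fed it under the pads until the force rose sharply at the stop and held it there at about 23 N, then laid the stick flat back in its tray and handed the job in at about 24 s; the verdict was not reported back.

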